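# Pin the worktop shelf in its fork and level it on its screw foot

### The arm

A 6-joint arm with a two-finger parallel gripper is mounted at the origin on a cart in front of the work surface, level with it; the furniture and walls round the work are solid. World frame = base frame: x ahead of the robot, y to its left, z up, the work surface at z = 0. Lengths are in m, angles in rad, forces in N, time in s.
With the tool pointing down it reaches from about 0.325 to 0.9 m from the base axis. Payload 6.1 kg.
Tool frame: the origin (TCP) lies midway between the tips of the shut fingers; the grasp point (between the pads) lies ctrl.grip_depth behind it (ctrl.grip_depth is the distance from the TCP to the grasp point, in m); z points along the fingers, y is the line along which they close (so a half turn about z gives the same grasp; the last joint's range is limited). The gripper opens to 87 mm and grips with 3 to 60 N. Pads are 19 mm wide; open, the fingers measure 117 mm over their backs; the gripper's body (75 mm by 190 mm) begins 51 mm behind the grasp point.
Start: joints at [1.017, 0.22, 1.526, -0, 1.395, -0.126], TCP at [0.259, 0.569, 0.223] pointing down, gripper open.
Joint ranges: [-2.98, 2.98], [-0.91, 2.08], [0.09, 2.57], [-1.24, 4.39], [0.2, 2.65], [-2.68, 2.68]. Speed limits (rad/s): [2.57, 2.57, 3.01, 3.14, 3.14, 3.14].

### API

Orientations are given as a 3x3 rotation matrix whose columns are the frame's x, y, z axes.
In Python, from cell import ctrl, vision gives the robot as it stands.
- The arm moves only by the shell command python3 -m handwheel 'ROWS'. ROWS is a JSON object whose one key "commands" holds a list of rows, each a list of 7 numbers: the opening, from 0 (shut) to 1 (fully open), then the shift along the tool's x, y, z in units of 40 mm (1.0 is 40 mm), then the turn, a rotation vector about the tool's x, y, z in units of 6 degrees (1.0 is 6 degrees). In form: {"commands": [[claw, x, y, z, ax, ay, az], ...]}. A call has 1 to 20 rows; each row shifts and turns the commanded pose from where the row before left it, along the tool's axes as they then stand; what a row does not reach is not made up. A row lasts 1/12 s, in which the tool goes at most 41.7 mm and 7.16 degrees, less where a joint would pass 70% of its speed; a pose out of reach is approached as far as the arm can. A call is refused whole if a number of a shift passes 1 or a number of a turn 1, either way. A call with a gripper value outside its range is refused whole. The fingers move at their own pace and stop on an object; the grip force is fixed at half the most. Time passes only in rows, so rows that do not move let the fingers close. It gives the time, the measured TCP pose, the force, the opening and the grip force at its end, in the units of the state.
- ctrl.get_state(): the state, without advancing time (a new reading comes with each control period).
- vision.camera(name): name is "scene" or "side" or "wrist"; returns the picture (480x640x3 uint8, red, green, blue); there is no depth.
- vision.camera_info(name): a dict with "K" (3x3 intrinsics, pixels), "extrinsics" (4x4, takes a point from camera to world coordinates); the wrist camera has in their place "T_tool_cam" (4x4, takes a point from camera to tool coordinates, whose origin is the TCP and whose axes are the flange's). Camera axes: x right, y down, z forward; pixel columns grow to the right and rows downward; lengths in m; the calibration is good to about 2 mm. The wrist camera is an equidistant fisheye: a pixel r from the principal point sees the ray r / f radians off the axis. A picture is of the moment at which its call begins: read the wrist's pose just before it. camera_info takes no time and is no camera call.
- ctrl.hand_in(): hands the job in; it is judged then, once.
The state is a dict: "clock": time; "qpos": joint angles; "qvel": joint speeds; "joint_efforts": joint torques, N m; "tcp_pos": TCP position; "orientation": TCP orientation; "wrist_force": force on the tool from outside, world axes, zero at the start; "moment": the same for the moment, N m; "grip_width": opening from 0.0 (shut) to 1.0 (fully open); "grip_force": force on a finger pad.
Only numpy, scipy, OpenCV 4.12 (cv2) and the standard library are available. Lean on these libraries where they do the work, as an engineer would, in place of code of your own. Each camera call takes 0.05 s, during which the arm holds its last target. There are 200 camera calls.

### The job

Secure and level this little worktop shelf. First take the steel lock pin out of the drilled wooden offcut, drop it fully home through the holes of the fork bracket and the shelf's steel tongue, and let go, so the shelf cannot creep out of the fork; then turn the black knob of the screw foot until the bubble of the spirit level lying on the shelf is centred between its two lines. Finally press the level down on the shelf with the fingertips, lightly but firmly (about 10 N), so that the shelf is bedded on its foot with the bubble still centred, and finish while still pressing: do not let go, I will tighten the bracket while you hold it. Leave the level lying along the shelf where it is, and leave the pencil, the tape measure and the sanding bar alone.

Things in the scene. Friction and masses are not known exactly. Their poses are not given: they have to be found in the camera images.
- stand: Fixed shelf stand. Origin on the worktop below the shelf's middle; y runs along the shelf from knob end (-y) to fork end (+y), z up. The steel fork bracket holds the pin hole at y = +217 mm: two level cheeks 56 x 46 mm, the lower 40 to 50 mm, the upper 60 to 66 mm above the worktop, the shelf's 6 mm steel tongue between them. The screw foot stands on the worktop at y = -150 mm.
- shelf_top (a point): Centre of the top face of the shelf, a plywood board 120 (x) x 380 (y) x 14 mm; axes as the stand's, z is its normal and tips with it. The board tips about the fork, 357 mm from the foot. Its top is 70 mm above the worktop when level; at the start the knob end hangs 4 to 9 mm too low.
- fork_hole (a point): Centre of the mouth of the pin hole, on the top face of the fork's upper cheek (66 mm above the worktop, z up). The hole is 11 mm wide in both cheeks and 12 mm in the tongue and runs straight down; free space below the lower cheek.
- lock_pin: Loose steel lock pin, 40 g, upright. Origin at its tip, z towards its head: shank 8 mm in diameter, 34 mm long, the lowest 6 mm tapered; collar 20 mm in diameter, 4 mm thick; round grip 16 mm in diameter from 38 to 54 mm above the tip. At the start it stands in the offcut, collar on its top (44 mm above the worktop). Home: collar on the fork, origin 34 mm below fork_hole.
- pin_tip (a point): The pin's tip (same as its origin).
- pin_shoulder (a point): Underside of the pin's collar, 34 mm above its tip, on its axis; lies at fork_hole when the pin is home.
- offcut: Fixed pale wooden offcut 50 x 100 x 44 mm (its long side is its y axis), origin under its middle; the pin stands in its 11 mm hole at y = -30 mm.
- knob_top (a point): Middle of the top of the foot's round black knob, 33 mm in diameter, 22 mm high (78 to 100 mm above the worktop, also while turning), axis upright, 8 to 17 mm of free stem below. Clockwise seen from above lifts this end of the shelf by 16 mm a turn. It takes about 0.15 N m and stays where it is left. It needs some 1.8 to 3.4 rad clockwise in all: two or three grasps.
- level: Loose aluminium spirit level lying along the shelf, 0.3 kg, 26 (x) x 160 (y) x 32 mm high; origin under its middle, y axis along it towards the fork. The clear vial sits in a window in the middle 64 mm of its top, with two black lines 20 mm apart; the pale bubble shows about 12 mm long.
- press_spot (a point): A point on the level's flat top, 32 mm above the shelf, half way between the vial's window and the end nearest the knob: a good place to press. Any part of the flat top beside the window will do. The rubber under the foot gives some 0.3 mm under a press.
- vial_mid (a point): Point of the level midway between the vial's two lines, 26 mm above the shelf, axes as the level's.
- bubble_mid (a point): Middle of the bubble. Its y in the frame of vial_mid tells the reading: 0 is centred, positive is towards the fork, the high end at the start; it moves 0.5 mm per 0.001 rad of the shelf's tilt (the vial's radius is 0.5 m; stops at 21 mm) and settles about one second after the shelf has moved. Starts 6 to 12 mm off.
- pencil: red pencil 168 mm long lying beyond the knob end of the shelf; bystander
- tape_measure: yellow tape measure, 43 x 80 x 60 mm, behind the shelf; bystander
- sanding_bar: flat black sanding bar 240 x 34 x 9 mm lying behind the fork end; bystander

How it is judged:
On the way, in this order (a step that is already met when the one before it is completed fails the run):
1. the lock pin is fully home through fork and tongue, upright, its collar on the fork, and let go (horizontal distance between pin_tip and fork_hole below 0.005 m and z of pin_shoulder in the frame of fork_hole between -0.004 and 0.004 m and angle between lock_pin's own z axis and vertical below 0.12 rad and contact force between the fingers and lock_pin below 0.3 N), for 0.2 s.
2. the bubble has come to rest between the lines, the level lying on the shelf (y of bubble_mid in the frame of vial_mid between -0.0025 and 0.0025 m and horizontal distance between level and shelf_top below 0.085 m and z of level in the frame of shelf_top below 0.004 m and angle between the y axis of level and the y axis of shelf_top, either way round below 0.2 rad), for 0.5 s.
At the end, for the whole second after the job is handed in: Pin home, upright, untouched (collar within 4 mm of the fork, tip within 5 mm of the hole axis); bubble within 2.5 mm of the middle, shelf level within 0.008 rad; level flat along the shelf, pressed by the fingers with 3 to 30 N through the last second; shelf and knob untouched (all of step 1 and all of step 2 and contact force between the fingers and level between 3 and 30 N and contact force between level and stand above 4 N and angle between shelf_top's own z axis and vertical below 0.008 rad and angle between level's own z axis and vertical below 0.012 rad and contact force between the fingers and stand below 0.3 N); the arm keeps its last pose, push and grip.
It fails at once if the level was pressed or squeezed with more than 60 N (contact force between the fingers and level above 60 N).
It fails at once if the level was pushed more than 40 mm from its place (distance of level from where it was at the start of the episode above 0.04 m).
It fails at once if a bystander was moved by more than 30 mm (distance of any of pencil, tape_measure, sanding_bar from where it was at the start of the episode above 0.03 m).
It also fails if it takes over 67 s, if anything falls off the work surface, if the arm or the gripper's body presses on something with over 40 N, if the wrist force passes 120 N, or if a joint passes its speed limit or range.

## Working session

There is one attempt and no reset: what is moved stays moved. The work goes in short steps, Python scripts to look and compute and a shell command to move; the robot and the scene stay as the last step left them, time stands still between calls to the robot, and variables do not carry over. Pictures are saved under pics/ and viewed, at most 10 in all, crops included, and the job is handed in when it is done.

```bash
mkdir -p pics; ls; python3 - <<'E'
from cell import ctrl, vision
import cv2, numpy as np
s=ctrl.get_state(); print(s['clock'],s['tcp_pos'],s['orientation'],ctrl.grip_depth,s['wrist_force'])
for n in ('scene','side','wrist'):
    im=vision.camera(n); cv2.imwrite(f'pics/{n}0.png',im[:,:,::-1]); i=vision.camera_info(n); print(n,i)
E
```

```text
pics
0.0 [0.25898716 0.56813624 0.2214365 ] [[-9.09879072e-01  4.14872384e-01 -9.89327283e-04]
 [ 4.14873511e-01  9.09877564e-01 -1.66959067e-03]
 [ 2.07499639e-04 -1.92957129e-03 -9.99998117e-01]] 0.0187 [ 0.25111066 -0.47121591 -0.74797264]
scene {'K': array([[513.68308605,   0.        , 311.01833879],
       [  0.        , 513.68308605, 243.43595617],
       [  0.        ,   0.        ,   1.        ]]), 'extrinsics': array([[ 0.47326304, -0.44248146,  0.76172978, -0.35130631],
       [-0.88090737, -0.24255171,  0.40641219, -0.52810438],
       [ 0.004929  , -0.86335325, -0.50457594,  0.69283987],
       [ 0.        ,  0.        ,  0.        ,  1.        ]])}
side {'K': array([[557.76568183,   0.        , 314.20016712],
       [  0.        , 557.76568183, 235.47783106],
       [  0.        ,   0.        ,   1.        ]]), 'extrinsics': array([[ 0.98205014, -0.13272516,  0.13402071,  0.38255259],
       [-0.18789907, -0.62632693,  0.75657684, -1.1263794 ],
       [-0.016476  , -0.76817876, -0.64002339,  1.03055104],
       [ 0.        ,  0.        ,  0.        ,  1.        ]])}
wrist {'K': array([[371.64829954,   0.        , 318.66225051],
       [  0.        , 371.64829954, 240.74185528],
       [  0.        ,   0.        ,   1.        ]]), 'T_tool_cam': array([[-2.23474898e-05, -9.52002717e-01, -3.06089573e-01,
         8.44414320e-02],
       [ 9.99999994e-01, -5.42831063e-05,  9.58221958e-05,
         8.55016841e-04],
       [-1.07838484e-04, -3.06089569e-01,  9.52002712e-01,
        -1.61435063e-01],
       [ 0.00000000e+00,  0.00000000e+00,  0.00000000e+00,
         1.00000000e+00]])}
```

View pics/scene0.png

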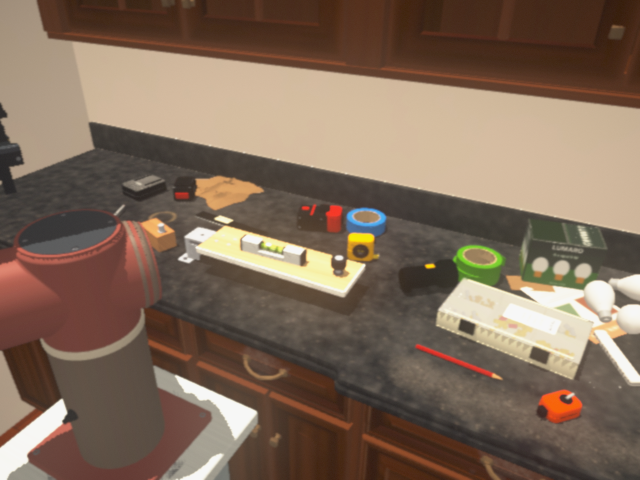

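View pics/side0.png

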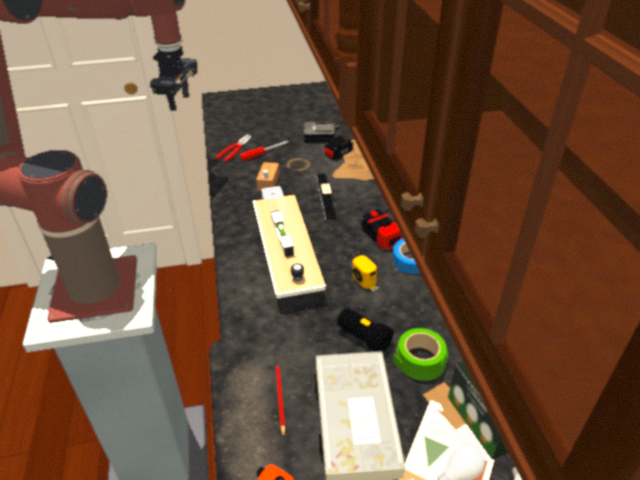

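The scene picture shows the knob at about (339,257), the level at (273,249), the fork at (198,240) and the offcut at (158,234). In the side picture the knob is at (297,267), the fork at (272,193) and the offcut at (267,173). I'll enlarge the crops into a mosaic.

```bash
python3 - <<'E'
import cv2, numpy as np
a=cv2.imread('pics/scene0.png')[205:305,135:375]; b=cv2.imread('pics/side0.png')[155:310,245:330];w=cv2.imread('pics/wrist0.png')
m=np.zeros((600,800,3),np.uint8)
A=cv2.resize(a,None,fx=3.3,fy=3.3,interpolation=2);m[:A.shape[0],:A.shape[1]]=A[:, :800]
m[330:600,:360]=cv2.resize(w,(360,270))
B=cv2.resize(cv2.rotate(b,cv2.ROTATE_90_COUNTERCLOCKWISE),None,fx=2.8,fy=2.8,interpolation=2);m[332:332+B.shape[0],364:364+B.shape[1]]=B
cv2.imwrite('pics/m0.png',m)
E
```

```text
(no output)
```

View pics/m0.png

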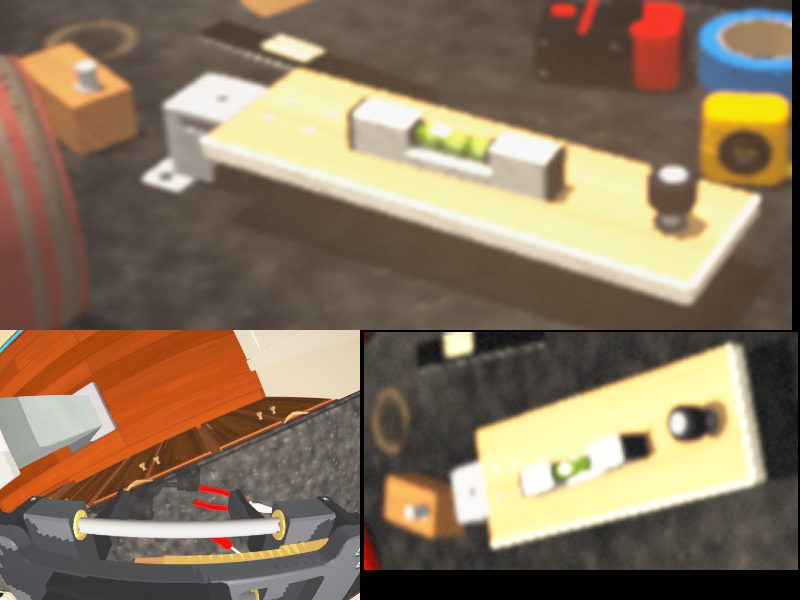

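```bash
cat > h.py <<'E'
import numpy as np, cv2
from cell import ctrl, vision
def ray(n,u,v):
    i=vision.camera_info(n);K=i['K'];x=(u-K[0,2])/K[0,0];y=(v-K[1,2])/K[1,1]
    if n=='wrist':
        r=np.hypot(x,y);d=np.array([x/r*np.sin(r),y/r*np.sin(r),np.cos(r)]) if r>1e-9 else np.array([0,0,1.])
        s=ctrl.get_state();T=np.eye(4);T[:3,:3]=s['orientation'];T[:3,3]=s['tcp_pos'];E=T@i['T_tool_cam']
    else: d=np.array([x,y,1]);E=i['extrinsics']
    return E[:3,3],E[:3,:3]@d
def onz(n,u,v,z):
    o,d=ray(n,u,v);return o+d*(z-o[2])/d[2]
def proj(n,p):
    i=vision.camera_info(n);K=i['K']
    if n=='wrist':
        s=ctrl.get_state();T=np.eye(4);T[:3,:3]=s['orientation'];T[:3,3]=s['tcp_pos'];E=T@i['T_tool_cam']
    else:E=i['extrinsics']
    c=E[:3,:3].T@(np.array(p)-E[:3,3])
    if n=='wrist':
        r=np.hypot(c[0],c[1]);t=np.arctan2(r,c[2]);q=c[:2]/max(r,1e-9)*t
    else:q=c[:2]/c[2]
    return q*K[0,0]+K[:2,2]
def delta(p,yaw_y=None):
    "tool-frame shift in units to bring TCP to p; turn units so tool points down with tool y at yaw_y"
    s=ctrl.get_state();R=np.array(s['orientation']);d=R.T@(np.array(p)-s['tcp_pos'])
    print('shift units',np.round(d/.04,2))
    if yaw_y is not None:
        best=None
        for k in(0,np.pi):
            y=np.array([np.cos(yaw_y+k),np.sin(yaw_y+k),0]);z=np.array([0,0,-1.]);Rt=np.c_[np.cross(y,z),y,z]
            rv=cv2.Rodrigues(R.T@Rt)[0].ravel()
            if best is None or np.linalg.norm(rv)<np.linalg.norm(best):best=rv
        print('turn units',np.round(np.degrees(best)/6,2))
E
python3 - <<'E'
from h import *
for nm,sc,sd,z in [('knob',(339.2,258.3),(296.5,268.5),.1),('hole',(202.3,234.7),(271.9,193.6),.066),('pin',(161,225),(264.7,170.7),.064)]:
    print(nm,onz('scene',*sc,z).round(4),onz('side',*sd,z).round(4))
# board corners (top) scene
f=lambda x,y:(135+x/3.3,205+y/3.3)
for p,z in [((760,195),.06),((690,292),.06),((203,140),.0715),((297,68),.0715)]: print(onz('scene',*f(*p),z).round(4))
g=lambda x,y:(245+84-(y-332)/2.8,155+(x-364)/2.8)
for p,z in [((735,345),.06),((755,480),.06),((493,548),.0715),((477,430),.0715)]: print(onz('side',*g(*p),z).round(4))
print('offcut',[onz('scene',*f(*p),.044).round(4) for p in((20,60),(80,112),(133,85),(75,43))],[onz('side',*g(*p),.044).round(4) for p in((388,478),(386,520),(440,538),(455,497))])
E
```

```text
knob [ 0.5166 -0.1349  0.1   ] [ 0.5116 -0.1408  0.1   ]
hole [0.503  0.2341 0.066 ] [0.4979 0.2312 0.066 ]
pin [0.4951 0.362  0.064 ] [0.4921 0.3621 0.064 ]
[ 0.5813 -0.1715  0.06  ]
[ 0.4544 -0.1774  0.06  ]
[0.4403 0.2006 0.0715]
[0.5607 0.2068 0.0715]
[ 0.5728 -0.1793  0.06  ]
[ 0.4539 -0.1793  0.06  ]
[0.4352 0.1986 0.0715]
[0.5599 0.2009 0.0715]
offcut [array([0.5042, 0.444 , 0.044 ]), array([0.4632, 0.3425, 0.044 ]), array([0.5159, 0.3357, 0.044 ]), array([0.5482, 0.4259, 0.044 ])] [array([0.5386, 0.4267, 0.044 ]), array([0.4909, 0.4415, 0.044 ]), array([0.4581, 0.3343, 0.044 ]), array([0.4993, 0.2955, 0.044 ])]
```

```bash
python3 - <<'E'
from h import *
delta([.4935,.362,.15],0.04)
s=ctrl.get_state();R=np.array(s['orientation'])
# shift in final tool frame
y=np.array([np.cos(.04),np.sin(.04),0]);z=np.array([0,0,-1.]);Rt=np.c_[np.cross(y,z),y,z]
print(Rt, (Rt.T@(np.array([.4935,.362,.15])-s['tcp_pos'])/.04))
E
```

```text
shift units [-7.47 -2.26  1.79]
turn units [-1.000e-02  1.000e-02  1.053e+01]
[[-0.03998933  0.99920011  0.        ]
 [ 0.99920011  0.03998933  0.        ]
 [ 0.          0.         -1.        ]] [-5.38711695  5.65082441  1.791808  ]
```

```bash
python3 -m handwheel '{"commands":[[0.6,0,0,0,0,0,1],[0.6,0,0,0,0,0,1],[0.6,0,0,0,0,0,1],[0.6,0,0,0,0,0,1],[0.6,0,0,0,0,0,1],[0.6,0,0,0,0,0,1],[0.6,0,0,0,0,0,1],[0.6,0,0,0,0,0,1],[0.6,0,0,0,0,0,1],[0.6,0,0,0,0,0,1],[0.6,0,0,0,0,0,0.5],[0.6,-0.67,0.7,0.2,0,0,0],[0.6,-0.67,0.7,0.2,0,0,0],[0.6,-0.67,0.7,0.2,0,0,0],[0.6,-0.67,0.7,0.2,0,0,0],[0.6,-0.67,0.7,0.2,0,0,0],[0.6,-0.67,0.7,0.2,0,0,0],[0.6,-0.67,0.7,0.2,0,0,0],[0.6,-0.67,0.7,0.2,0,0,0],[0.6,0,0,0,0,0,0]]}'
python3 - <<'E'
from h import *
delta([.4935,.362,.15],0.04); print(proj('wrist',[.4935,.362,.064]),ctrl.get_state()['qpos'])
im=vision.camera('wrist')[:,:,::-1];cv2.imwrite('pics/w1.png',im)
E
```

```text
clock: 1.82
tcp_pos: [0.4962, 0.3586, 0.1563]
orientation: [[-0.038, 0.999, -0.0], [0.999, 0.038, -0.004], [-0.004, -0.001, -1.0]]
wrist_force: [-0.6, 0.2, -0.2]
grip_width: 0.602
grip_force: 0.0
shift units [ 0.09 -0.06  0.16]
turn units [-0.01  0.03 -0.02]
[314.22778703 240.71190358] [ 0.49872801  0.24552388  1.62420611 -0.00310997  1.2739436   0.46177159]
```

View pics/w1.png

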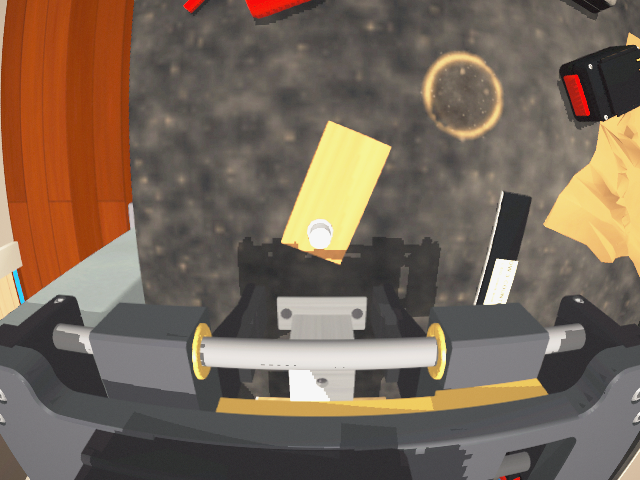

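Wrist picture: the pin's head is at about (320,229), its collar at (319,238), and the fork hole at (321,382). I'll convert these to positions.

```bash
python3 - <<'E'
from h import *
im=cv2.imread('pics/w1.png')
a=im[205:265,285:355]; b=im[362:402,285:355]
m=np.hstack([cv2.resize(a,None,fx=5,fy=5,interpolation=2),np.vstack([cv2.resize(b,None,fx=5,fy=5,interpolation=2),np.zeros((100,350,3),np.uint8)])]);cv2.imwrite('pics/m1.png',m)
print(onz('wrist',320,229,.064),onz('wrist',321,382,.066),onz('wrist',320,238,.048))
E
```

```text
[0.49508366 0.37324888 0.064     ] [0.50134016 0.23744717 0.066     ] [0.49557101 0.36149865 0.048     ]
```

View pics/m1.png

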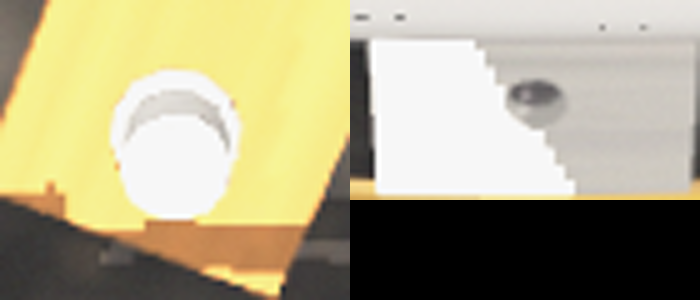

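```bash
python3 - <<'E'
from h import *
print(onz('wrist',319.6,238.4,.064),onz('wrist',322.4,383,.066),onz('wrist',320,231.4,.048))
delta([.4955,.3645,.052],0.04)
E
```

```text
[0.4950725  0.36622438 0.064     ] [0.50259461 0.23634413 0.066     ] [0.49536496 0.36674123 0.048     ]
shift units [0.09 0.04 2.62]
turn units [-0.02  0.02 -0.02]
```

```bash
python3 -m handwheel '{"commands":[[0.5,0.04,0.01,0.9,0,0.02,0],[0.5,0.03,0,0.9,0,0,0],[0.5,0.02,0.01,0.6,0,0,0],[0.5,0,0,0.2,0,0,0],[0.5,0,0,0,0,0,0],[0,0,0,0,0,0,0],[0,0,0,0,0,0,0],[0,0,0,0,0,0,0],[0,0,0,0,0,0,0],[0,0,0,0,0,0,0],[0,0,0,0,0,0,0]]}'; python3 - <<'E'
from h import *
delta([.495,.3645,.052],0.04)
E
```

```text
clock: 2.78
tcp_pos: [0.4943, 0.3684, 0.0559]
orientation: [[-0.043, 0.999, 0.003], [0.999, 0.043, 0.003], [0.003, 0.003, -1.0]]
wrist_force: [1.1, -0.3, 1.9]
grip_width: 0.157
grip_force: 30.0
shift units [-0.1   0.01  0.1 ]
turn units [ 0.03 -0.03  0.03]
```

```bash
python3 -m handwheel '{"commands":[[0,0,0,-0.4,0,0,0],[0,0,0,-0.8,0,0,0],[0,0,0,-0.8,0,0,0],[0,0,0,0,0,0,0],[0,0,0,0,0,0,0],[0,0,0,0,0,0,0]]}'; python3 - <<'E'
from h import *
im=vision.camera('wrist')[:,:,::-1];cv2.imwrite('pics/w2.png',im)
s=ctrl.get_state();print(s['tcp_pos'],s['orientation'],s['wrist_force'],s['grip_width'])
a=im[200:440,200:440];c=vision.camera('side')[:,:,::-1][90:220,200:360];c2=vision.camera('scene')[:,:,::-1][170:260,100:240]
m=np.zeros((600,800,3),np.uint8);m[:480,:480]=cv2.resize(a,(480,480),interpolation=2);m[:260,480:]=cv2.resize(c,(320,260),interpolation=2);m[262:468,480:]=cv2.resize(c2,(320,206),interpolation=2);cv2.imwrite('pics/m2.png',m)
E
```

```text
clock: 3.28
tcp_pos: [0.4928, 0.3676, 0.1344]
orientation: [[-0.043, 0.999, -0.0], [0.999, 0.043, 0.002], [0.002, -0.0, -1.0]]
wrist_force: [-0.8, -0.4, -0.9]
grip_width: 0.158
grip_force: 30.0
[0.49217096 0.36729354 0.13331325] [[-0.04334199  0.9990583  -0.00199793]
 [ 0.99905961  0.04334422  0.00108402]
 [ 0.0011696  -0.00194906 -0.99999742]] [ 0.03723129 -0.23058241 -0.49698629] 0.1597324077474949
```

View pics/m2.png

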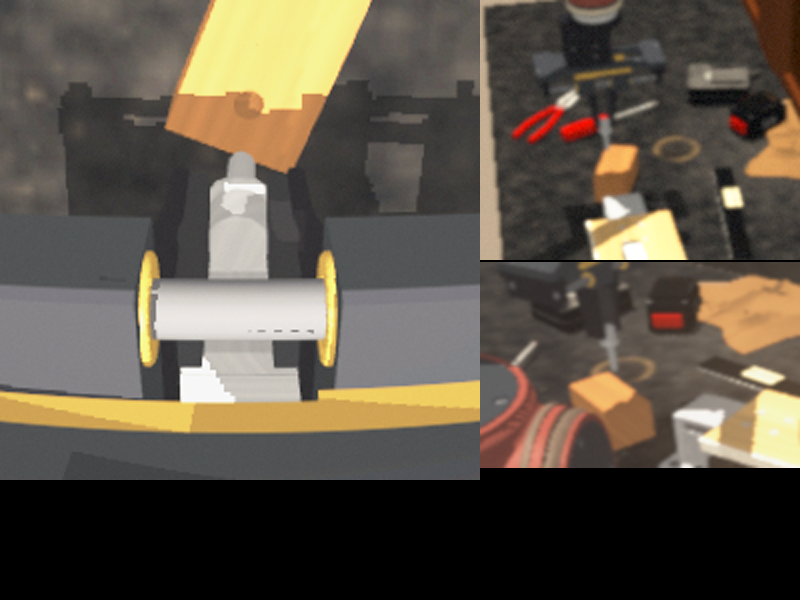

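```bash
python3 - <<'E'
from h import *
s=ctrl.get_state();t=np.array(s['tcp_pos']);print(t)
print('offcut hole',onz('wrist',324.5,252.5,.044))
for v in(276,278,280):print('tip',onz('wrist',320.5,v,.0875)-t)
for v in(20,40): pass
g=lambda x,y:(200+(x-480)/2,90+y/2)
print('side tip',g(606,147),onz('side',*g(606,147),.0875)); h=lambda x,y:(100+(x-480)*140/320,170+(y-262)*90/206)
print('scene tip',onz('scene',*h(615,368),.0875))
E
```

```text
[0.49190285 0.3671617  0.13269436]
offcut hole [0.49661605 0.36355149 0.044     ]
tip [ 0.00176139 -0.00333968 -0.04519436]
tip [ 0.00182105 -0.00465828 -0.04519436]
tip [ 0.00188101 -0.00598308 -0.04519436]
side tip (263.0, 163.5) [0.48920671 0.36788995 0.0875    ]
scene tip [0.49679313 0.36562879 0.0875    ]
```

```bash
python3 - <<'E'
from h import *
delta([.501,.239,.130],0.04)
E
```

```text
shift units [-3.21  0.09  0.07]
turn units [-0.03 -0.01  0.03]
```

```bash
python3 -m handwheel '{"commands":[[0,-0.5,0.02,0,0,0,0],[0,-0.8,0.02,0,0,0,0],[0,-0.8,0.02,0,0,0,0],[0,-0.7,0.02,0,0,0,0],[0,-0.4,0.02,0,0,0,0],[0,0,0,0,0,0,0],[0,0,0,0,0,0,0],[0,0,0,0,0,0,0],[0,0,0,0,0,0,0]]}'; python3 - <<'E'
from h import *
im=vision.camera('wrist')[:,:,::-1];cv2.imwrite('pics/w3.png',im)
s=ctrl.get_state();print(s['tcp_pos'],s['orientation'],s['wrist_force'],s['grip_width'])
a=im[220:350,240:400];c=vision.camera('side')[:,:,::-1][150:210,235:310];c2=vision.camera('scene')[:,:,::-1][195:255,170:245]
cv2.imwrite('pics/sd3.png',c);cv2.imwrite('pics/sc3.png',c2)
m=np.zeros((600,800,3),np.uint8);m[:390,:480]=cv2.resize(a,(480,390),interpolation=2);m[:240,490:790]=cv2.resize(c,(300,240),interpolation=2);m[242:482,490:790]=cv2.resize(c2,(300,240),interpolation=2);cv2.imwrite('pics/m3.png',m)
E
```

```text
clock: 4.18
tcp_pos: [0.5023, 0.241, 0.1338]
orientation: [[-0.044, 0.999, -0.001], [0.999, 0.044, 0.002], [0.002, -0.001, -1.0]]
wrist_force: [0.5, -0.1, 0.5]
grip_width: 0.157
grip_force: 30.0
[0.50227518 0.24102879 0.13394667] [[-4.45887302e-02  9.99005233e-01 -6.24777383e-04]
 [ 9.99003016e-01  4.45899881e-02  2.16957797e-03]
 [ 2.19527856e-03 -5.27415763e-04 -9.99997451e-01]] [-0.86057019 -0.67326368  0.98475924] 0.15754768595226756
```

View pics/m3.png

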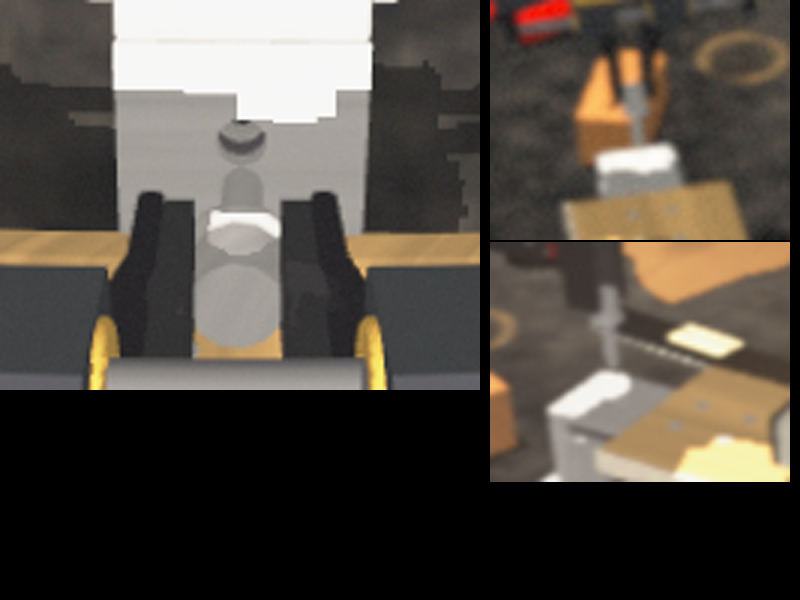

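```bash
python3 - <<'E'
from h import *
print(ctrl.get_state()['tcp_pos'])
print('hole',onz('wrist',320.7,267.7,.066))
for v in(278,280):print('tip',onz('wrist',321,v,.0884))
# collar check: bottom-edge widths; head top disc centre
print('head',onz('wrist',240+237/3,220+305/3,.0884+.054), 'collar edge top', onz('wrist',321,220+167/3,.0884))
a=lambda x,y:(235+(x-490)/4,150+y/4); b=lambda x,y:(170+(x-490)/4,195+(y-242)/4)
print('side tip',onz('side',*a(639,143),.0884),'scene tip',onz('scene',*b(612,364),.0884))
E
```

```text
[0.50231017 0.24095315 0.1340487 ]
hole [0.50459334 0.2339465  0.066     ]
tip [0.50456258 0.23618623 0.0884    ]
tip [0.5046251  0.23485953 0.0884    ]
head [0.5032864 0.2368933 0.1424   ] collar edge top [0.50449004 0.23772626 0.0884    ]
side tip [0.50148731 0.23910993 0.0884    ] scene tip [0.50720178 0.24021254 0.0884    ]
```

```bash
python3 -m handwheel '{"commands":[[0,-0.045,0,0,0,0,0],[0,0,0,0.2,0,0,0],[0,0,0,0.2,0,0,0],[0,0,0,0.1,0,0,0],[0,0,0,0.1,0,0,0],[0,0,0,0,0,0,0],[0,0,0,0,0,0,0]]}'; python3 -m handwheel '{"commands":[[0,0,0,0.06,0,0,0],[0,0,0,0.06,0,0,0],[0,0,0,0,0,0,0],[0,0,0,0,0,0,0]]}'
```

```text
clock: 4.92
tcp_pos: [0.5024, 0.2382, 0.1097]
orientation: [[-0.043, 0.999, -0.001], [0.999, 0.043, 0.002], [0.002, -0.001, -1.0]]
wrist_force: [-0.1, 0.3, 0.1]
grip_width: 0.159
grip_force: 30.0
clock: 5.25
tcp_pos: [0.5026, 0.2383, 0.1054]
orientation: [[-0.043, 0.999, -0.0], [0.999, 0.043, 0.002], [0.002, -0.0, -1.0]]
wrist_force: [-0.4, 0.1, 0.4]
grip_width: 0.159
grip_force: 30.0
```

```bash
python3 -m handwheel '{"commands":[[0,0,0,0.1,0,0,0],[0,0,0,0.1,0,0,0],[0,0,0,0.1,0,0,0],[0,0,0,0,0,0,0],[0,0,0,0,0,0,0]]}';  python3 -m handwheel '{"commands":[[0,0,0,0.1,0,0,0],[0,0,0,0.1,0,0,0],[0,0,0,0.08,0,0,0],[0,0,0,0,0,0,0],[0,0,0,0,0,0,0]]}'
```

```text
clock: 5.67
tcp_pos: [0.5022, 0.2383, 0.0929]
orientation: [[-0.043, 0.999, -0.001], [0.999, 0.043, 0.002], [0.002, -0.001, -1.0]]
wrist_force: [0.8, -0.1, -0.8]
grip_width: 0.159
grip_force: 30.0
clock: 6.08
tcp_pos: [0.5024, 0.2383, 0.0819]
orientation: [[-0.043, 0.999, -0.001], [0.999, 0.043, 0.002], [0.002, -0.001, -1.0]]
wrist_force: [0.9, -0.3, 0.1]
grip_width: 0.16
grip_force: 30.0
```

```bash
python3 -m handwheel '{"commands":[[0,0,0,0.05,0,0,0],[0,0,0,0.05,0,0,0],[0,0,0,0,0,0,0],[0,0,0,0,0,0,0]]}'; python3 -m handwheel '{"commands":[[0.25,0,0,0,0,0,0],[0.35,0,0,0,0,0,0],[0.45,0,0,0,0,0,0],[0.45,0,0,0,0,0,0],[0.45,0,0,-0.5,0,0,0],[0.45,0,0,-0.8,0,0,0],[0.45,0,0,-0.8,0,0,0],[0.45,0,0,0,0,0,0],[0.45,0,0,0,0,0,0]]}'; python3 - <<'E'
from h import *
im=vision.camera('wrist')[:,:,::-1];cv2.imwrite('pics/w4.png',im)
for n in('scene','side'):cv2.imwrite(f'pics/{n}4.png',vision.camera(n)[:,:,::-1])
a=im[200:400,200:440];c=cv2.imread('pics/side4.png')[155:310,245:330];c2=cv2.imread('pics/scene4.png')[205:305,135:375]
m=np.zeros((600,800,3),np.uint8);m[:333,:400]=cv2.resize(a,(400,333),interpolation=2);c=cv2.resize(cv2.rotate(c,2),None,fx=2.5,fy=2.5,interpolation=2);m[:c.shape[0],402:402+c.shape[1]]=c;m[336:600,:634]=cv2.resize(c2,(634,264),interpolation=2);cv2.imwrite('pics/m4.png',m)
E
```

```text
clock: 6.42
tcp_pos: [0.5026, 0.2384, 0.0782]
orientation: [[-0.043, 0.999, -0.0], [0.999, 0.043, 0.002], [0.002, -0.0, -1.0]]
wrist_force: [-0.5, 0.6, -0.2]
grip_width: 0.157
grip_force: 30.0
clock: 7.17
tcp_pos: [0.5046, 0.2389, 0.1652]
orientation: [[-0.043, 0.999, 0.005], [0.999, 0.043, 0.004], [0.004, 0.006, -1.0]]
wrist_force: [-1.0, 0.1, -0.8]
grip_width: 0.447
grip_force: 0.0
```

View pics/m4.png

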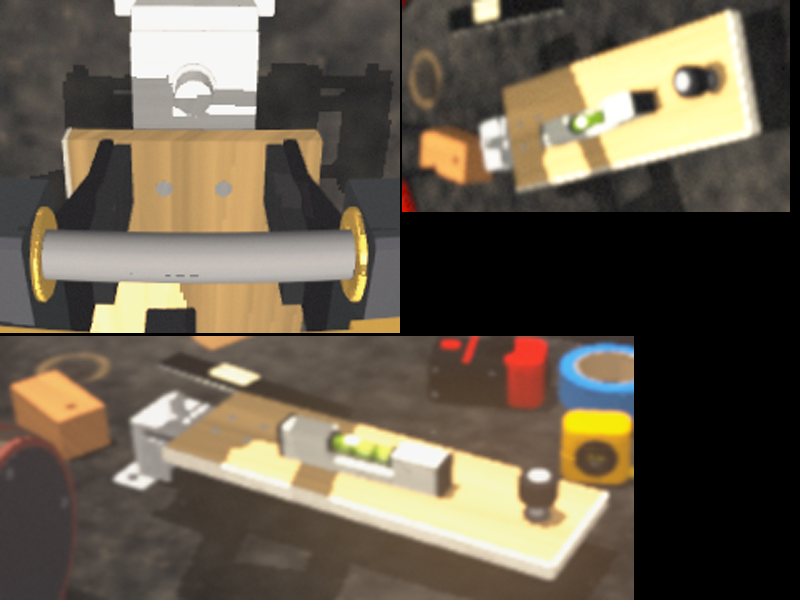

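Mosaic: the pin stands upright in the fork with its collar on the cheek (wrist (318,251)). The offcut hole is empty, and the knob is untouched. I'll check this numerically and plan the move over the knob.

```bash
python3 - <<'E'
from h import *
g=lambda x,y:(200+x*.6,200+y*.6)
print('collar',onz('wrist',*g(194,86),.07),'head',onz('wrist',*g(194,97),.086))
delta([.517,-.134,.17],0.04)
E
```

```text
collar [0.50072518 0.23407895 0.07      ] head [0.50081373 0.23496809 0.086     ]
shift units [-9.31 -0.02 -0.24]
turn units [-0.02 -0.01  0.03]
```

```bash
python3 -m handwheel '{"commands":[[0.55,-0.5,0,0,0,0,0],[0.55,-0.9,0,-0.04,0,0,0],[0.55,-0.9,0,-0.04,0,0,0],[0.55,-0.9,0,-0.04,0,0,0],[0.55,-0.9,0,0,0,0,0],[0.55,-0.9,0,0,0,0,0],[0.55,-0.9,0,0,0,0,0],[0.55,-0.9,0,0,0,0,0],[0.55,-0.9,0,0,0,0,0],[0.55,-0.9,0,0,0,0,0],[0.55,-0.6,0,0,0,0,0],[0.55,0,0,0,0,0,0],[0.55,0,0,0,0,0,0],[0.55,0,0,0,0,0,0]]}'; python3 - <<'E'
from h import *
im=vision.camera('wrist')[:,:,::-1];cv2.imwrite('pics/w5.png',im)
s=ctrl.get_state();print(s['tcp_pos'],s['qpos'])
for p in ([.517,-.134,.1],[.511,.0185,.095]):print(proj('wrist',p))
m=np.zeros((600,800,3),np.uint8);m[:460,:440]=cv2.resize(im[100:330,210:430],None,fx=2,fy=2,interpolation=2)
m[:480,450:800]=cv2.resize(im[0:96,285:355],None,fx=5,fy=5,interpolation=2);cv2.imwrite('pics/m5.png',m)
E
```

```text
clock: 8.48
tcp_pos: [0.5178, -0.1286, 0.1649]
orientation: [[-0.043, 0.999, -0.003], [0.999, 0.043, 0.004], [0.004, -0.002, -1.0]]
wrist_force: [0.6, 1.0, -0.1]
grip_width: 0.551
grip_force: 0.0
[ 0.51801907 -0.1282227   0.16522525] [-0.39200074  0.05341339  1.82194115  0.00246476  1.26928659 -0.43677744]
[315.93276368 267.48095165]
[316.91746062  29.21994026]
```

View pics/m5.png

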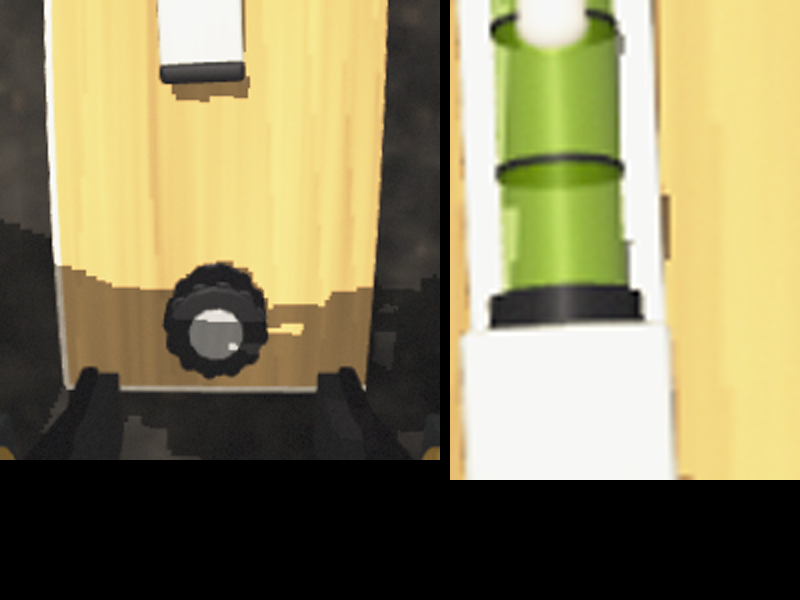

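Knob top is at wrist pixel (318,267.5). The vial lines are at rows 5 and 33, and the bubble's near end is at row 9, so the bubble is about +12 mm off and needs roughly 3.3 rad clockwise.

```bash
python3 - <<'E'
from h import *
p=onz('wrist',318,267.5,.1);print(p)
o=[onz('wrist',285+55.5+(0),v,.096) for v in(5,9,33)];print(o)
delta([p[0]-.001,p[1]-.001,.165],None)
E
```

```text
[ 0.51835716 -0.13395247  0.1       ]
[array([0.52473695, 0.03545713, 0.096     ]), array([0.52484164, 0.03269446, 0.096     ]), array([0.52547736, 0.01649851, 0.096     ])]
shift units [-0.17 -0.02  0.01]
```

```bash
python3 -m handwheel '{"commands":[[0.65,-0.1,-0.02,0,0,0,0],[0.65,0,0,0,0,0,-1],[0.65,0,0,0,0,0,-1],[0.65,0,0,0,0,0,-1],[0.65,0,0,0,0,0,-1],[0.65,0,0,0,0,0,-1],[0.65,0,0,0,0,0,-1],[0.65,0,0,0,0,0,-1],[0.65,0,0,0,0,0,-1],[0.65,0,0,0,0,0,-1],[0.65,0,0,0,0,0,-1],[0.65,0,0,0,0,0,-1],[0.65,0,0,0,0,0,-1],[0.65,0,0,0,0,0,-1],[0.65,0,0,0,0,0,-1],[0.65,0,0,0,0,0,0],[0.65,0,0,0,0,0,0]]}'; python3 - <<'E'
from h import *
delta([.5165,-.1345,.079]); print(ctrl.get_state()['qpos'])
E
```

```text
clock: 9.95
tcp_pos: [0.5181, -0.1327, 0.1663]
orientation: [[-0.998, 0.063, -0.0], [0.063, 0.998, 0.002], [0.0, 0.002, -1.0]]
wrist_force: [0.4, 0.3, 0.1]
grip_width: 0.647
grip_force: 0.0
shift units [ 0.04 -0.05  2.18]
[-0.39946713  0.05338726  1.81985461  0.0019768   1.26927296 -1.90788581]
```

```bash
python3 -m handwheel '{"commands":[[0.65,0.02,-0.04,0.7,0,0,0],[0.65,0,0,0.8,0,0,0],[0.65,0,0,0.6,0,0,0],[0.65,0,0,0.05,0,0,0],[0.65,0,0,0,0,0,0],[0,0,0,0,0,0,0],[0,0,0,0,0,0,0],[0,0,0,0,0,0,0],[0,0,0,0,0,0,0],[0,0,0,0,0,0,0]]}'
```

```text
clock: 10.78
tcp_pos: [0.518, -0.1347, 0.0816]
orientation: [[-0.998, 0.062, 0.002], [0.062, 0.998, 0.002], [-0.002, 0.002, -1.0]]
wrist_force: [0.8, 3.8, 5.6]
grip_width: 0.37
grip_force: 30.0
```

```bash
python3 -m handwheel '{"commands":[[0,0,0,0,0,0,0.5],[0,0,0,0,0,0,1],[0,0,0,0,0,0,1],[0,0,0,0,0,0,1],[0,0,0,0,0,0,1],[0,0,0,0,0,0,1],[0,0,0,0,0,0,1],[0,0,0,0,0,0,1],[0,0,0,0,0,0,1],[0,0,0,0,0,0,1],[0,0,0,0,0,0,1],[0,0,0,0,0,0,1],[0,0,0,0,0,0,1],[0,0,0,0,0,0,1],[0,0,0,0,0,0,1],[0,0,0,0,0,0,0.5],[0,0,0,0,0,0,0]]}'
```

```text
clock: 12.2
tcp_pos: [0.5166, -0.1348, 0.0815]
orientation: [[0.064, 0.998, -0.002], [0.998, -0.064, 0.002], [0.002, -0.002, -1.0]]
wrist_force: [-3.8, 1.5, 8.6]
grip_width: 0.371
grip_force: 29.9
```

```bash
python3 -m handwheel '{"commands":[[0,0,0,0,0,0,0.5],[0,0,0,0,0,0,1],[0,0,0,0,0,0,1],[0,0,0,0,0,0,1],[0,0,0,0,0,0,1],[0,0,0,0,0,0,1],[0,0,0,0,0,0,1],[0,0,0,0,0,0,1],[0,0,0,0,0,0,1],[0,0,0,0,0,0,1],[0,0,0,0,0,0,1],[0,0,0,0,0,0,1],[0,0,0,0,0,0,1],[0,0,0,0,0,0,1],[0,0,0,0,0,0,1],[0,0,0,0,0,0,1],[0,0,0,0,0,0,0.5],[0,0,0,0,0,0,0],[0,0,0,0,0,0,0]]}'
```

```text
clock: 13.78
tcp_pos: [0.5169, -0.1333, 0.0814]
orientation: [[0.986, -0.166, -0.001], [-0.166, -0.986, 0.005], [-0.002, -0.005, -1.0]]
wrist_force: [-3.9, 6.1, 7.6]
grip_width: 0.371
grip_force: 30.0
```

```bash
python3 -m handwheel '{"commands":[[0.65,0,0,0,0,0,0],[0.65,0,0,0,0,0,0],[0.65,0,0,0,0,0,0],[0.65,0,0,-0.5,0,0,0],[0.65,0,0,-0.8,0,0,0],[0.65,0,0,-0.7,0,0,0],[0.65,0,0,0,0,0,-1],[0.65,0,0,0,0,0,-1],[0.65,0,0,0,0,0,-1],[0.65,0,0,0,0,0,-1],[0.65,0,0,0,0,0,-1],[0.65,0,0,0,0,0,-1],[0.65,0,0,0,0,0,-1],[0.65,0,0,0,0,0,-1],[0.65,0,0,0,0,0,-1],[0.65,0,0,0,0,0,-1],[0.65,0,0,0,0,0,-1],[0.65,0,0,0,0,0,-1],[0.65,0,0,0,0,0,-1],[0.65,0,0,0,0,0,-1]]}'; python3 -m handwheel '{"commands":[[0.65,0.2,0,-0.2,0,0,-1],[0.65,0.3,0,-0.3,0,0,-1],[0.65,0.3,0,-0.3,0,0,-0.9],[0.65,0.2,0,0,0,0,0],[0.65,0,0,0,0,0,0],[0.65,0,0,0,0,0,0]]}'
python3 - <<'E'
from h import *
im=vision.camera('wrist')[:,:,::-1];cv2.imwrite('pics/w6.png',im)
s=ctrl.get_state();print(s['tcp_pos'],s['qpos'])
h=cv2.cvtColor(im,cv2.COLOR_BGR2HSV)
g=((h[...,0]>32)&(h[...,0]<48)&(h[...,1]>90)&(h[...,2]>60)).astype(np.uint8)
n,l,st,c=cv2.connectedComponentsWithStats(g);k=np.argsort(-st[1:,4])[:4]+1;print(st[k],proj('wrist',[.511,.0185,.095]))
E
```

```text
clock: 15.45
tcp_pos: [0.5172, -0.1353, 0.1603]
orientation: [[0.263, 0.965, 0.0], [0.965, -0.263, 0.002], [0.002, -0.0, -1.0]]
wrist_force: [-0.4, 0.1, -0.2]
grip_width: 0.651
grip_force: 0.0
clock: 15.95
tcp_pos: [0.5214, -0.0954, 0.1917]
orientation: [[-0.031, 1.0, -0.001], [1.0, 0.031, 0.002], [0.002, -0.001, -1.0]]
wrist_force: [-0.2, -0.1, 0.1]
grip_width: 0.65
grip_force: 0.0
[ 0.52123089 -0.09568987  0.19143363] [-3.31393835e-01  1.88185067e-02  1.80634333e+00  1.52208478e-03
  1.31827583e+00 -3.62826624e-01]
[[ 284   32   27   78 1434]
 [ 503  477    1    1    1]] [308.05509458  83.76247913]
```

```bash
python3 - <<'E'
from h import *
im=cv2.imread('pics/w6.png');h=cv2.cvtColor(im,cv2.COLOR_BGR2HSV)
for v in range(26,116):print(v,im[v,290:304].mean(0).round().astype(int),h[v,290:304,1].mean().round(),im[v,284:288].mean().round(),end=' | ' if v%3 else '\n')
cv2.imwrite('pics/m6.png',cv2.resize(im[20:120,265:335],None,fx=5.5,fy=5.5,interpolation=2))
E
```

```text
26 [61 61 64] 12.0 74.0 | 27 [60 61 63] 13.0 44.0
28 [61 61 63] 12.0 45.0 | 29 [61 61 63] 11.0 45.0 | 30 [61 61 63] 13.0 44.0
31 [52 53 54] 12.0 46.0 | 32 [32 48 43] 80.0 43.0 | 33 [ 30 140 110] 202.0 34.0
34 [ 29 148 116] 208.0 49.0 | 35 [ 30 148 117] 206.0 66.0 | 36 [ 30 148 117] 205.0 69.0
37 [ 38 154 123] 193.0 76.0 | 38 [ 64 178 148] 164.0 111.0 | 39 [ 75 190 160] 155.0 119.0
40 [ 74 190 160] 156.0 152.0 | 41 [ 75 191 160] 155.0 163.0 | 42 [ 74 190 160] 156.0 161.0
43 [ 74 190 160] 156.0 161.0 | 44 [ 75 191 161] 155.0 160.0 | 45 [ 75 191 161] 155.0 160.0
46 [ 75 191 161] 155.0 195.0 | 47 [ 76 192 162] 154.0 196.0 | 48 [ 75 192 161] 156.0 203.0
49 [ 75 191 162] 155.0 205.0 | 50 [ 75 192 161] 155.0 204.0 | 51 [ 76 192 161] 154.0 205.0
52 [ 75 192 161] 156.0 207.0 | 53 [ 75 192 162] 157.0 206.0 | 54 [ 74 188 157] 156.0 208.0
55 [ 68 144 124] 134.0 208.0 | 56 [55 78 73] 71.0 198.0 | 57 [ 38 132 106] 180.0 150.0
58 [ 30 149 117] 206.0 120.0 | 59 [ 29 151 119] 208.0 134.0 | 60 [ 49 166 135] 183.0 171.0
61 [115 202 183] 118.0 211.0 | 62 [166 219 208] 72.0 210.0 | 63 [193 227 221] 46.0 
[... 856 characters left out ...]
8.0 239.0 | 93 [ 74 193 162] 158.0 240.0
94 [ 73 193 161] 158.0 240.0 | 95 [ 74 192 161] 158.0 241.0 | 96 [ 73 192 161] 159.0 242.0
97 [ 73 192 161] 158.0 242.0 | 98 [ 72 192 161] 159.0 242.0 | 99 [ 73 192 160] 158.0 244.0
100 [ 73 192 161] 158.0 245.0 | 101 [ 72 192 160] 160.0 244.0 | 102 [ 72 191 160] 160.0 246.0
103 [ 71 191 160] 160.0 246.0 | 104 [ 72 191 159] 160.0 246.0 | 105 [ 71 190 159] 160.0 246.0
106 [ 71 190 160] 160.0 246.0 | 107 [ 70 190 158] 161.0 246.0 | 108 [ 69 174 146] 154.0 246.0
109 [ 65 115 102] 104.0 244.0 | 110 [59 58 61] 13.0 197.0 | 111 [59 59 61] 11.0 141.0
112 [58 58 60] 13.0 148.0 | 113 [59 58 61] 13.0 155.0 | 114 [59 59 61] 13.0 154.0
115 [59 58 61] 12.0 161.0 |
```

View pics/m6.png

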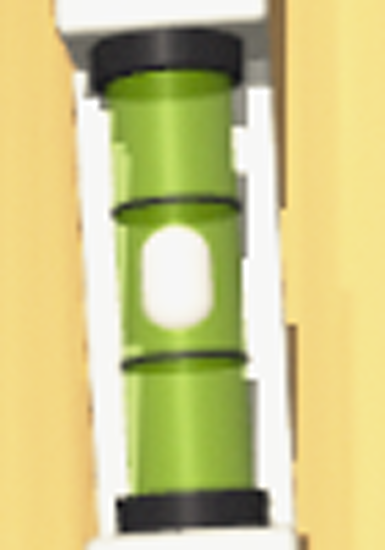

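Lines are at rows 56 and 84.2, and the bubble spans rows 61–79 (middle 70.0), so it is centred. Now I'll press.

```bash
python3 - <<'E'
from h import *
a=onz('wrist',297.2,56,.099);b=onz('wrist',298.5,84.2,.099);print(a,b,np.linalg.norm(a-b))
c=(a+b)/2;d=(b-a)/np.linalg.norm(b-a);p=c+d*.055;print(c,d,p);p[2]=.125
delta(p,0.037)
E
```

```text
[0.50326917 0.03735014 0.099     ] [0.50474866 0.01762159 0.099     ] 0.01978394370893472
[0.50400891 0.02748586 0.099     ] [ 0.07478252 -0.99719987  0.        ] [ 0.50812195 -0.02736013  0.099     ]
shift units [ 1.71 -0.27  1.66]
turn units [-0.01 -0.02 -0.06]
```

```bash
python3 -m handwheel '{"commands":[[0,0.5,-0.08,0,0,0,0],[0,0.8,-0.15,0,0,0,0],[0,0.41,-0.05,0.2,0,0,0],[0,0,0,0.7,0,0,0],[0,0,0,0.6,0,0,0],[0,0,0,0,0,0,0],[0,0,0,0,0,0,0],[0,0,0,0,0,0,0]]}'; python3 - <<'E'
from h import *
delta([.5075,-.0275,.104]);print(ctrl.get_state()['grip_width'])
E
```

```text
clock: 16.67
tcp_pos: [0.5087, -0.028, 0.1332]
orientation: [[-0.032, 1.0, 0.0], [0.999, 0.032, 0.002], [0.002, 0.0, -1.0]]
wrist_force: [-0.5, -0.9, 0.8]
grip_width: 0.127
grip_force: 0.0
shift units [ 0.01 -0.03  0.73]
0.1265120128772974
```

```bash
python3 -m handwheel '{"commands":[[0,0,-0.03,0.3,0,0,0],[0,0,0,0.3,0,0,0],[0,0,0,0.1,0,0,0],[0,0,0,0,0,0,0],[0,0,0,0,0,0,0],[0,0,0,0,0,0,0]]}';  python3 -m handwheel '{"commands":[[0,0,0,0.03,0,0,0],[0,0,0,0,0,0,0],[0,0,0,0,0,0,0]]}'
```

```text
clock: 17.17
tcp_pos: [0.5072, -0.0274, 0.1047]
orientation: [[-0.033, 0.999, 0.0], [0.999, 0.033, 0.002], [0.002, 0.0, -1.0]]
wrist_force: [-0.1, 0.2, -0.4]
grip_width: 0.005
grip_force: 0.0
clock: 17.42
tcp_pos: [0.5072, -0.0274, 0.1035]
orientation: [[-0.033, 0.999, 0.0], [0.999, 0.033, 0.002], [0.002, 0.0, -1.0]]
wrist_force: [-0.5, -0.1, -0.0]
grip_width: 0.009
grip_force: 0.0
```

```bash
python3 -m handwheel '{"commands":[[0,0,0,0.03,0,0,0],[0,0,0,0,0,0,0],[0,0,0,0,0,0,0]]}';  python3 -m handwheel '{"commands":[[0,0,0,0.02,0,0,0],[0,0,0,0,0,0,0],[0,0,0,0,0,0,0]]}'
```

```text
clock: 17.67
tcp_pos: [0.5074, -0.0274, 0.1024]
orientation: [[-0.033, 0.999, 0.001], [0.999, 0.033, 0.002], [0.002, 0.001, -1.0]]
wrist_force: [-0.3, 0.7, 1.8]
grip_width: 0.007
grip_force: 0.9
clock: 17.92
tcp_pos: [0.5074, -0.0275, 0.1023]
orientation: [[-0.033, 0.999, 0.001], [0.999, 0.033, 0.002], [0.002, 0.001, -1.0]]
wrist_force: [-2.3, -0.4, 7.5]
grip_width: 0.001
grip_force: 3.7
```

```bash
python3 -m handwheel '{"commands":[[0,0,0,0.015,0,0,0],[0,0,0,0,0,0,0],[0,0,0,0,0,0,0],[0,0,0,0,0,0,0],[0,0,0,0,0,0,0],[0,0,0,0,0,0,0],[0,0,0,0,0,0,0],[0,0,0,0,0,0,0],[0,0,0,0,0,0,0],[0,0,0,0,0,0,0],[0,0,0,0,0,0,0],[0,0,0,0,0,0,0],[0,0,0,0,0,0,0],[0,0,0,0,0,0,0],[0,0,0,0,0,0,0]]}'; python3 - <<'E'
from h import *
for n in ('wrist','scene','side'):cv2.imwrite(f'pics/{n}7.png',vision.camera(n)[:,:,::-1])
print(ctrl.get_state()['wrist_force'])
im=cv2.imread('pics/wrist7.png');h=cv2.cvtColor(im,cv2.COLOR_BGR2HSV)
g=((h[...,0]>32)&(h[...,0]<48)&(h[...,1]>90)&(h[...,2]>60)).astype(np.uint8)
n,l,st,c=cv2.connectedComponentsWithStats(g)
for x in st[1:][st[1:,4]>30]:print(x)
x,y,w,hh,_=st[1+np.argmax(st[1:,4])]
u=x+w//2;print(u,y,hh,[tuple(im[v,u-4:u+5].mean(0).astype(int)[:2]) for v in range(max(0,y-2),min(480,y+hh+2))])
E
```

```text
clock: 19.17
tcp_pos: [0.5075, -0.0275, 0.1022]
orientation: [[-0.033, 0.999, 0.001], [0.999, 0.033, 0.002], [0.002, 0.001, -1.0]]
wrist_force: [-4.3, -0.1, 12.4]
grip_width: 0.01
grip_force: 5.5
[-4.71681869  0.68146022 11.30140143]
[ 293  131   36   38 1213]
[296 169  35  44 861]
[ 299  211   33   38 1098]
[488 473  35   7 125]
311 131 38 [(np.int64(62), np.int64(62)), (np.int64(61), np.int64(61)), (np.int64(61), np.int64(61)), (np.int64(69), np.int64(155)), (np.int64(72), np.int64(191)), (np.int64(73), np.int64(192)), (np.int64(72), np.int64(192)), (np.int64(72), np.int64(193)), (np.int64(72), np.int64(193)), (np.int64(72), np.int64(192)), (np.int64(73), np.int64(193)), (np.int64(72), np.int64(192)), (np.int64(72), np.int64(192)), (np.int64(72), np.int64(192)), (np.int64(72), np.int64(192)), (np.int64(71), np.int64(192)), (np.int64(72), np.int64(192)), (np.int64(71), np.int64(192)), (np.int64(71), np.int64(192)), (np.int64(71), np.int64(192)), (np.int64(71), np.int64(192)), (np.int64(71), np.int64(192)), (np.int64(70), np.int64(192)), (np.int64(70), np.int64(191)), (np.int64(71), np.int64(192)), (np.int64(70), np.int64(192)), (np.int64(70), np.int64(192)), (np.int64(70), np.int64(192)), (np.int64(69), np.int64(192)), (np.int64(69), np.int64(191)), (np.int64(69), np.int64(191)), (np.int64(70), np.int64(191)), (np.int64(69), np.int64(191)), (np.int64(69), np.int64(190)), (np.int64(69), np.int64(190)), (np.int64(64), np.int64(186)), (np.int64(38), np.int64(162)), (np.int64(23), np.int64(151)), (np.int64(27), np.int64(151)), (np.int64(29), np.int64(135)), (np.int64(55), np.int64(64)), (np.int64(55), np.int64(56))]
```

```bash
python3 - <<'E'
from h import *
im=cv2.imread('pics/wrist7.png')
print([(v,int(im[v,310:317,0].mean()),int(im[v,310:317,1].mean())) for v in range(164,216)])
E
```

```text
[(164, 63, 183), (165, 32, 156), (166, 23, 150), (167, 26, 149), (168, 35, 123), (169, 55, 62), (170, 55, 55), (171, 65, 161), (172, 67, 186), (173, 65, 188), (174, 69, 191), (175, 74, 197), (176, 104, 220), (177, 202, 239), (178, 237, 245), (179, 242, 246), (180, 243, 246), (181, 244, 246), (182, 245, 246), (183, 246, 246), (184, 245, 246), (185, 245, 246), (186, 245, 246), (187, 245, 246), (188, 245, 246), (189, 245, 246), (190, 245, 246), (191, 245, 246), (192, 245, 247), (193, 245, 247), (194, 245, 247), (195, 245, 247), (196, 245, 247), (197, 245, 247), (198, 244, 246), (199, 243, 246), (200, 241, 246), (201, 238, 244), (202, 233, 242), (203, 223, 236), (204, 185, 223), (205, 111, 193), (206, 37, 160), (207, 18, 148), (208, 20, 148), (209, 20, 148), (210, 17, 148), (211, 24, 139), (212, 44, 88), (213, 52, 54), (214, 56, 95), (215, 61, 178)]
```

```bash
python3 -c "
from cell import ctrl
print(ctrl.get_state()['wrist_force'],ctrl.hand_in())"
```

```text
the job is handed in; nothing more can be done
[-4.71681869  0.68146022 11.30140143] None
```

The job is handed in: the lock pin is home in the fork, the bubble measured about 0.25 mm off centre, and the fingertips are still pressing the level at about 11 N.

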